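Refit the washed plunger of a bench dosing pump against its dose stop

ROBOT

A 6-joint arm with a two-finger parallel gripper is mounted at the origin on a cart in front of the work surface, level with it; the furniture and walls round the work are solid. World frame = base frame: x ahead of the robot, y to its left, z up, the work surface at z = 0. Lengths are in m, angles in degrees, forces in N, time in s.
With the tool pointing down it reaches from about 0.25 to 0.725 m from the base axis. Payload 9.7 kg.
Tool frame: the origin (TCP) lies at the very end of the fingers, on their centre line; the grasp point (between the pads) lies 19 mm behind it; y points along the fingers, x is the direction in which the jaws open and shut, and the axes are right-handed (so a half turn about y gives the same grasp; the last joint's range is limited). The gripper opens to 85 mm and grips with 20 to 120 N. Pads are 22 mm wide; open, the fingers measure 114 mm over their backs; the gripper's body (76 mm by 85 mm) begins 54 mm behind the grasp point. The pads swing forward as they close: fully open they stand 13 mm farther back than shut.
Start: joints at [-69.213, 4.979, 10.078, 95.1, 0, 90], TCP at [0.195, -0.514, 0.231] pointing down, gripper open.
Joint ranges: [-179.16, 179.16], [-48.56, 103.87], [-65.8, 70.77], [-126.05, 130.52], [-82.76, 87.17], [-180, 180]. Speed limits (degrees/s): [127.2, 127.2, 147.25, 180, 180, 180].

INTERFACE

Orientations are given as [roll, pitch, yaw] about the fixed x, y, z axes, in that order (R = Rz(yaw) Ry(pitch) Rx(roll)).
In Python, from workcell import bot gives the robot as it stands.
- The arm moves only by the shell command python3 -m jog 'ROWS' [FORCE]. ROWS is JSON, a list of rows, each a list of 7 numbers: the closure, from 0 (fully open) to 1 (shut), then the shift along the world's x, y, z in units of 25 mm (1.0 is 25 mm), then the turn, a rotation vector about the world's x, y, z in units of 5 degrees (1.0 is 5 degrees). A call has 1 to 5 rows; each row is the pose to reach, as a shift and turn from the pose commanded when the call began; what a row does not reach only later rows make up. A row lasts 1/10 s, in which the tool goes at most 50 mm and 8.59 degrees, less where a joint would pass 70% of its speed; a pose out of reach is approached as far as the arm can. A call with a gripper value outside its range is refused whole. The fingers move at their own pace and stop on an object; FORCE is the grip in N (left out, the last holds). Time passes only in rows, so rows that repeat a pose let the fingers close. It gives the time, the measured TCP pose, the force and the opening at its end, in the units of the state.
- bot.get_obs(): the state, without advancing time (a new reading comes with each control period).
- bot.camera(name): name is "scene" or "top" or "wrist"; returns (picture, depth): 420x560x3 uint8, red, green, blue; 420x560 float32, m along the optical axis (not along the pixel's ray), 0 where there is no reading.
- bot.camera_model(name): a dict with "fx", "fy", "cx", "cy" (pixels), "rvec" (rotation vector, rad) and "tvec" (3), from world to camera coordinates, as OpenCV has them; the wrist camera has in their place "tool_from_camera" (4x4, takes a point from camera to tool coordinates, whose origin is the TCP and whose axes are the tool frame's). Camera axes: x right, y down, z forward; pixel columns grow to the right and rows downward; lengths in m; the calibration is good to about 2 mm. A picture is of the moment at which its call begins: read the wrist's pose just before it. camera_model takes no time and is no camera call.
- bot.job_done(): hands the job in, once; it reports no verdict.
Trained networks look in the newest picture that a camera, given by its name, has taken for a name from the list of things; names that differ only in an ending like _2 or _b are one class to them, and where a whole thing is asked for, a point or a joint stands for the part that bears it (a point fixed in the world has none). Each returns a list of dicts, best first, with "conf" (0 to 1); they miss things now and then, are a little off and sometimes report something else, mostly with a low value. They report only what shows in the picture. A call takes as long as a camera call.
- bot.regions_of(camera, label): "pixels" (420x560 bool, what is visible of it) and "point" ([row, column] in pixels, amid what is visible of it).
The state is a dict: "time": time; "q": joint angles; "qd": joint speeds; "joint_efforts": joint torques, N m; "ee_pos": TCP position; "tcp_rot": TCP orientation; "wrist_force": force on the tool from outside, world axes, zero at the start; "torque": the same for the moment, N m; "opening": finger opening in m.
Only numpy, scipy, OpenCV 4.12 (cv2) and the standard library are available. Lean on these libraries where they do the work, as an engineer would, in place of code of your own. Each camera call takes 0.05 s, during which the arm holds its last target. There are 200 camera calls.

TASK

Put the washed plunger back into the barrel of the dosing pump: holding it near its middle, slide it part of the way in, let go, take a fresh hold at the back by the knob, and push it fully home until it bears firmly on the rubber buffer of the dose stop inside. The stop is only lightly clamped and its setting must stay, so push gently and quit pushing when you feel the buffer; the drag of the spring catch on the way in is not the stop. Leave the cup and the bottles standing where they are.

Things in the scene. Friction and masses are not known exactly. Their poses are not given: they have to be found in the camera images.
- pump: Fixed dosing pump: steel barrel, 34 mm in diameter (43 mm at the lip), level on a grey base plate 100 x 196 mm, its axis 85 mm above the worktop; aluminium valve head at the far end with a side spout and a blue funnel on top (rim 120 mm wide, 228 mm up, nearest edge 120 mm behind the lip). Origin under the barrel, on the worktop; y along the bore, out of the mouth; z up.
- mouth (a point): Centre of the barrel's mouth, on the bore axis, in the plane of the outer lip. Its y axis points along the bore OUT of the mouth, z up. The bore is 18 mm in diameter; the first 8 mm are flared to about 26 mm at the lip.
- catch (a point): Point on the bore axis, 30 mm inside the lip, below a spring ball in the bore's roof. It rubs on the plunger: 2 to 8 N push the nose past it and slide the plunger on, and it keeps the plunger from sliding back out. The fit is loose: let go when part-way in, the knob end droops 5 to 15 mm, and pushed in so, out of line, it binds; lifted into line it runs freely.
- stop_zone (a point): Point on the bore axis, 95 mm inside the lip: the nearest place where the dose stop can be met. The stop (dose_stop) is a rod clamped in the valve head; its inner end is a rubber buffer (face: buffer_face) that gives 1 mm per 2.5 N for 6 mm. Its setting differs each time and is not measured: the face is 95 to 130 mm inside the lip, out of sight. The clamp slips at a push of about 24 N.
- plunger_mid (a point): Middle of the plunger, on its axis: a straight steel rod, 16 mm in diameter, 216 mm long over all, 0.15 to 0.3 kg; the last 30 mm at the back are a black round knob, up to 33 mm wide; the nose has a 3 mm chamfer. Its y axis runs along the rod towards the knob; the nose is 108 mm the other way; its roll is of no matter. It starts level on its rest, about 62 mm above the worktop.
- nose (a point): Centre of the flat end of the plunger's nose; axes as the plunger's (y towards the knob).
- rest: Fixed grey plastic rest, 64 x 130 mm, on which the plunger lies in the notches of two uprights, each 9 mm thick, 52 mm either side of its middle along its y axis; their tops are 71 mm above the worktop. Origin: centre of its underside. z is up.
- scoop_cup: Bystander: an empty grey cup, 66 mm wide, 89 mm high, near the pump's spout. Origin at the centre of its underside.
- mist_bottle: Bystander: a slim white mist bottle, 54 mm wide, 198 mm high, right of the pump. Origin at the centre of its underside.
- slim_bottle: Bystander: a slim bottle with a black cap, 48 mm wide, 196 mm high, right of the pump. Origin at the centre of its underside.

How it is judged (in metres and radians):
On the way, in this order (a step that is already met when the one before it is completed fails the run):
1. the plunger is in the bore, 35 to 92 mm deep, and the hand has let go of it (angle between the y axis of nose and the y axis of mouth, either way round below 0.12 rad and x of nose in the frame of mouth between -0.004 and 0.004 m and z of nose in the frame of mouth between -0.004 and 0.004 m and y of nose in the frame of mouth between -0.092 and -0.035 m and contact force between the fingers and plunger below 0.3 N), for 0.2 s.
2. the plunger is pressed on the buffer with at least 2 N (contact force between plunger and buffer above 2 N), for 0.1 s.
At the end, for the whole second after the job is handed in: The plunger lies in the bore, in line with it (within 0.06 rad), its nose on the buffer's face (centres within 3 mm), the dose stop within 2 mm of its setting, the plunger at rest and released (angle between the y axis of nose and the y axis of mouth, either way round below 0.06 rad and x of nose in the frame of mouth between -0.004 and 0.004 m and z of nose in the frame of mouth between -0.004 and 0.004 m and distance between nose and buffer_face below 0.003 m and distance of dose_stop from where it was at the start of the episode below 0.002 m and linear speed of plunger below 0.01 m/s and contact force between the fingers and plunger below 0.3 N); the robot touches nothing.
It fails at once if the dose stop is pushed out of its setting (by more than 2 mm) (distance of dose_stop from where it was at the start of the episode above 0.002 m).
It fails at once if the plunger is forced against the pump with more than 40 N (contact force between plunger and pump above 40 N).
It fails at once if the cup or a bottle is knocked over or shifted more than 30 mm ((distance of scoop_cup from where it was at the start of the episode above 0.03 m or angle between scoop_cup's own z axis and vertical above 0.5 rad) or (distance of mist_bottle from where it was at the start of the episode above 0.03 m or angle between mist_bottle's own z axis and vertical above 0.5 rad) or (distance of slim_bottle from where it was at the start of the episode above 0.03 m or angle between slim_bottle's own z axis and vertical above 0.5 rad)).
It also fails if it takes over 67 s, if anything falls off the work surface, if the arm or the gripper's body presses on something with over 40 N, if the wrist force passes 120 N, or if a joint passes its speed limit or range.

## Working session

There is one attempt and no reset: what is moved stays moved. The work goes in short steps, Python scripts to look and compute and a shell command to move; the robot and the scene stay as the last step left them, time stands still between calls to the robot, and variables do not carry over. Pictures are saved under pics/ and viewed, about 8 in all and at most 12, crops included, and the job is handed in when it is done.

```bash
ls; mkdir -p pics; cat > h.py <<'E'
import numpy as np, cv2
from workcell import bot
from scipy.spatial.transform import Rotation as R
def cam(name):
    o=bot.get_obs(); im,d=bot.camera(name); m=bot.camera_model(name)
    if name=="wrist":
        T=np.eye(4); T[:3,:3]=R.from_euler('xyz',o['tcp_rot'],degrees=True).as_matrix(); T[:3,3]=o['ee_pos']
        W=T@np.array(m['tool_from_camera'])
    else:
        C=np.eye(4); C[:3,:3]=cv2.Rodrigues(np.array(m['rvec'],float))[0]; C[:3,3]=np.ravel(m['tvec']); W=np.linalg.inv(C)
    return im,d,m,W
def cloud(d,m,W):
    v,u=np.mgrid[:d.shape[0],:d.shape[1]]
    p=np.stack([(u-m['cx'])/m['fx']*d,(v-m['cy'])/m['fy']*d,d],-1)@W[:3,:3].T+W[:3,3]
    p[d<=0]=np.nan
    return p
def proj(P,m,W):
    c=(np.atleast_2d(P)-W[:3,3])@W[:3,:3]
    return np.c_[c[:,0]/c[:,2]*m['fx']+m['cx'],c[:,1]/c[:,2]*m['fy']+m['cy']]
def save(n,im): cv2.imwrite('pics/'+n+'.png',im[...,::-1])
E
python3 - <<'E'
from h import *
print(bot.get_obs())
for c in ["scene","top"]:
    im,d,m,W=cam(c); save(c+'0',im); p=cloud(d,m,W); print(c,'cam at',W[:3,3].round(3), 'dir',W[:3,2].round(2))
    np.savez(c+'0.npz',im=im,p=p)
    for l in ["pump","plunger_mid","rest","scoop_cup","mist_bottle","slim_bottle"]:
        for r in bot.regions_of(c,l)[:2]:
            k=r['pixels']; q=p[k]; q=q[~np.isnan(q[:,0])]
            if len(q): print(l,round(r['conf'],2),r['point'],k.sum(),'med',np.median(q,0).round(3),'lo',np.percentile(q,2,0).round(3),'hi',np.percentile(q,98,0).round(3))
a=cv2.imread('pics/scene0.png');b=cv2.imread('pics/top0.png')
cv2.imwrite('pics/both0.png',cv2.resize(np.vstack([a,b]),(560*600//840*1,600)) if 0 else np.hstack([cv2.resize(a,(400,300)),cv2.resize(b,(400,300))]))
E
```

```text
pics
{'time': 0.0, 'q': array([-6.92145110e+01,  5.01201539e+00,  1.00328416e+01,  9.50977943e+01,
        1.77152308e-03,  9.00001177e+01]), 'qd': array([ 0.05288046,  0.05435277, -0.04196033, -0.05399284, -0.09627332,
        0.02506734]), 'joint_efforts': array([ 6.74944895e-04, -5.20384240e+01,  4.64806759e+01,  1.62789132e-02,
        1.37580153e-05, -7.06571655e-06]), 'ee_pos': array([ 0.19510705, -0.51399022,  0.23055983]), 'tcp_rot': array([-8.99982286e+01,  7.69680518e-02, -6.92146287e+01]), 'wrist_force': array([ 0.62784525, -0.83849636, -0.26000354]), 'torque': array([0.04021976, 0.01420484, 0.02170473]), 'opening': 0.08517426234668432}
scene cam at [0.186 0.491 0.691] dir [ 0.48 -0.48 -0.73]
pump 0.82 [215.0, 189.4] 8559 med [0.72  0.218 0.099] lo [0.566 0.157 0.007] hi [0.798 0.26  0.227]
plunger_mid 0.68 [246.0, 360.8] 1191 med [0.433 0.042 0.067] lo [ 0.348 -0.014 -0.   ] hi [0.556 0.056 0.077]
rest 0.78 [255.8, 348.7] 1932 med [0.45  0.049 0.01 ] lo [0.39  0.013 0.004] hi [0.508 0.075 0.069]
scoop_cup 0.72 [192.8, 261.9] 1215 med [0.661 0.069 0.062] lo [0.637 0.037 0.
[... 575 characters left out ...]
 lo [0.575 0.156 0.009] hi [0.792 0.262 0.227]
rest 0.94 [275.7, 301.7] 1683 med [0.451 0.047 0.01 ] lo [0.391 0.006 0.003] hi [0.514 0.074 0.07 ]
rest 0.7 [125.6, 356.5] 1342 med [ 0.713 -0.049  0.131] lo [ 0.697 -0.077  0.008] hi [ 0.74 -0.03  0.2 ]
scoop_cup 0.8 [161.7, 286.5] 1055 med [0.675 0.064 0.023] lo [ 0.637  0.036 -0.   ] hi [0.696 0.094 0.09 ]
mist_bottle 0.61 [127.3, 358.4] 1286 med [ 0.712 -0.049  0.132] lo [ 0.697 -0.076  0.017] hi [ 0.738 -0.03   0.2  ]
slim_bottle 0.95 [184.2, 379.2] 1033 med [ 0.614 -0.084  0.139] lo [ 0.594 -0.113  0.007] hi [ 0.639 -0.071  0.197]
slim_bottle 0.32 [161.0, 286.6] 1104 med [0.674 0.065 0.021] lo [ 0.637  0.035 -0.001] hi [0.696 0.096 0.09 ]
```

```bash
python3 - <<'E'
import cv2,numpy as np
b=cv2.imread('pics/top0.png');a=cv2.imread('pics/scene0.png')
cv2.imwrite('pics/tb.png',np.vstack([cv2.resize(a[90:330,60:460],(500,300)),cv2.resize(b[60:350,120:420],(310*1,300))[:, :310] if 0 else cv2.resize(b[60:350,60:543],(500,300))]))
# axis of plunger & barrel from the top cloud
p=np.load('top0.npz')['p']; s=np.load('scene0.npz')['p']
for nm,c in (('top',p),('scene',s)):
    q=c.reshape(-1,3); q=q[~np.isnan(q[:,0])]
    r=q[(abs(q[:,2]-0.068)<.014)&(q[:,0]>.33)&(q[:,0]<.57)&(q[:,1]>-0.0)&(q[:,1]<.07)]
    mu=r[:,:2].mean(0); w=np.linalg.svd(r[:,:2]-mu,full_matrices=False)[2][0]; w*=np.sign(w[0])
    t=(r[:,:2]-mu)@w; n=(r[:,:2]-mu)@[-w[1],w[0]]
    print(nm,'plunger ax',mu.round(4),'yaw',np.degrees(np.arctan2(w[1],w[0])).round(2),'ends',(mu+w*t.min()).round(4),(mu+w*t.max()).round(4),np.ptp(t))
    for x in np.arange(-.11,.12,.01):
        k=abs(t-x)<.005
        if k.sum(): print((mu+w*x).round(3),k.sum(),'n',n[k].min().round(4),n[k].max().round(4),'ztop',np.percentile(r[k,2],95).round(4))
    r=q[(q[:,2]>.08)&(q[:,2]<.112)&(q[:,0]>.5)&(q[:,0]<.72)&(q[:,1]>.12)&(q[:,1]<.28)]
    print('barrel pts',len(r),r.min(0).round(3),r.max(0).round(3))
E
```

```text
top plunger ax [0.4435 0.0385] yaw 5.88 ends [0.3459 0.0285] [0.5603 0.0506] 0.21558781900692914
[0.344 0.028] 24 n -0.0135 0.0137 ztop 0.0756
[0.354 0.029] 92 n -0.0166 0.0151 ztop 0.078
[0.364 0.03 ] 102 n -0.0155 0.0144 ztop 0.0772
[0.374 0.031] 65 n -0.0106 0.0096 ztop 0.0725
[0.384 0.032] 50 n -0.0082 0.0076 ztop 0.0701
[0.394 0.033] 63 n -0.0208 0.0197 ztop 0.0706
[0.404 0.034] 107 n -0.0195 0.0195 ztop 0.0715
[0.414 0.035] 48 n -0.0083 0.0071 ztop 0.0709
[0.424 0.036] 51 n -0.0077 0.0076 ztop 0.0702
[0.434 0.037] 44 n -0.0082 0.0069 ztop 0.0698
[0.444 0.039] 52 n -0.008 0.0076 ztop 0.0706
[0.453 0.04 ] 45 n -0.0072 0.0077 ztop 0.0695
[0.463 0.041] 48 n -0.008 0.0072 ztop 0.0699
[0.473 0.042] 48 n -0.0074 0.0078 ztop 0.0708
[0.483 0.043] 49 n -0.0082 0.0071 ztop 0.0705
[0.493 0.044] 48 n -0.0079 0.0076 ztop 0.0704
[0.503 0.045] 117 n -0.0196 0.0195 ztop 0.0709
[0.513 0.046] 48 n -0.008 0.0076 ztop 0.0707
[0.523 0.047] 48 n -0.0074 0.0077 ztop 0.0713
[0.533 0.048] 46 n -0.0081 0.0072 ztop 0.0701
[0.543 0.049] 49 n -0.0077 0.0079 ztop 0.0714
[0.553 0.05 ] 44 n -0.0081 0.0069 ztop
[... 472 characters left out ...]
p 0.0704
[0.418 0.04 ] 47 n -0.0107 0.0042 ztop 0.0699
[0.428 0.041] 46 n -0.0095 0.0049 ztop 0.0708
[0.438 0.042] 46 n -0.0104 0.0043 ztop 0.07
[0.448 0.043] 47 n -0.01 0.0045 ztop 0.0705
[0.458 0.044] 41 n -0.0068 0.0054 ztop 0.0697
[0.468 0.045] 45 n -0.0096 0.0055 ztop 0.0696
[0.478 0.046] 47 n -0.0103 0.0051 ztop 0.0701
[0.488 0.046] 40 n -0.0084 0.0058 ztop 0.07
[0.498 0.047] 74 n -0.0225 0.018 ztop 0.0699
[0.508 0.048] 70 n -0.0224 0.018 ztop 0.0714
[0.518 0.049] 41 n -0.0096 0.0054 ztop 0.0695
[0.528 0.05 ] 39 n -0.0072 0.0059 ztop 0.0699
[0.538 0.051] 40 n -0.0081 0.0059 ztop 0.0701
[0.548 0.052] 41 n -0.0092 0.0075 ztop 0.0704
barrel pts 1515 [0.561 0.178 0.08 ] [0.72  0.233 0.111]
```

View pics/tb.png

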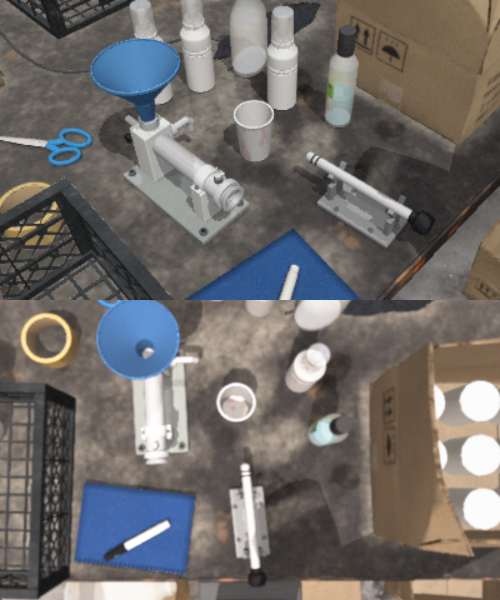

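```bash
python3 - <<'E'
import cv2,numpy as np
for nm in('top','scene'):
    p=np.load(nm+'0.npz')['p']; q=p.reshape(-1,3); q=q[~np.isnan(q[:,0])]
    r=q[(q[:,2]>.075)&(q[:,2]<.112)&(q[:,0]>.54)&(q[:,0]<.76)&(q[:,1]>.17)&(q[:,1]<.24)]
    for x in np.arange(.555,.72,.005):
        k=r[abs(r[:,0]-x)<.0025]
        if len(k)>5: print(nm,x.round(3),len(k),'y',k[:,1].min().round(4),k[:,1].max().round(4),'mid',((k[:,1].min()+k[:,1].max())/2).round(4),'z',np.percentile(k[:,2],97).round(4),'y@top',np.median(k[k[:,2]>np.percentile(k[:,2],80),1]).round(4))
    # base plate
    b=q[(q[:,2]>.003)&(q[:,2]<.016)&(q[:,0]>.5)&(q[:,0]<.85)&(q[:,1]>.1)&(q[:,1]<.3)]
    print('base',b.min(0),b.max(0)); print(cv2.minAreaRect((b[:,:2]*1000).astype(np.float32)))
E
```

```text
top 0.56 30 y 0.1818 0.2201 mid 0.2009 z 0.1057 y@top 0.2015
top 0.565 58 y 0.1817 0.2181 mid 0.1999 z 0.105 y@top 0.2009
top 0.57 53 y 0.1837 0.2232 mid 0.2035 z 0.109 y@top 0.2039
top 0.575 71 y 0.1802 0.2248 mid 0.2025 z 0.1074 y@top 0.2022
top 0.58 70 y 0.1804 0.2237 mid 0.2021 z 0.1084 y@top 0.2012
top 0.585 55 y 0.1871 0.2187 mid 0.2029 z 0.1063 y@top 0.2012
top 0.59 42 y 0.187 0.2187 mid 0.2029 z 0.1092 y@top 0.1988
top 0.595 45 y 0.1871 0.2185 mid 0.2028 z 0.1071 y@top 0.2028
top 0.6 50 y 0.1872 0.2248 mid 0.206 z 0.1031 y@top 0.2038
top 0.605 70 y 0.1812 0.229 mid 0.2051 z 0.1026 y@top 0.2046
top 0.61 87 y 0.1788 0.2295 mid 0.2042 z 0.1043 y@top 0.2053
top 0.615 84 y 0.1787 0.2284 mid 0.2035 z 0.1044 y@top 0.2029
top 0.62 84 y 0.1785 0.2293 mid 0.2039 z 0.1059 y@top 0.2043
top 0.625 71 y 0.1789 0.2301 mid 0.2045 z 0.1042 y@top 0.2073
top 0.63 53 y 0.1847 0.2204 mid 0.2026 z 0.104 y@top 0.2031
top 0.635 52 y 0.1889 0.2204 mid 0.2047 z 0.1041 y@top 0.2046
top 0.64 56 y 0.1891 0.2205 mid 0.2048 z 0.1027 y@top 0.2049
top 0.645 56 y 0.1891 0.2206 mid 0.2048 z 0.1029 y@top 0.2066

[... 2517 characters left out ...]
2107 z 0.1023 y@top 0.211
scene 0.68 42 y 0.1941 0.2255 mid 0.2098 z 0.103 y@top 0.2118
scene 0.685 40 y 0.1964 0.2263 mid 0.2113 z 0.1032 y@top 0.2103
scene 0.69 43 y 0.1952 0.2267 mid 0.2109 z 0.1035 y@top 0.2109
scene 0.695 35 y 0.1938 0.2263 mid 0.21 z 0.1026 y@top 0.209
scene 0.7 39 y 0.1955 0.2266 mid 0.211 z 0.1026 y@top 0.2106
scene 0.705 38 y 0.1948 0.2266 mid 0.2107 z 0.1032 y@top 0.2118
scene 0.71 39 y 0.1962 0.2276 mid 0.2119 z 0.1029 y@top 0.2091
scene 0.715 42 y 0.1988 0.2273 mid 0.2131 z 0.103 y@top 0.212
base [0.50005799 0.10156892 0.00300713] [0.83984968 0.29994398 0.01597692]
((669.906982421875, 200.6854705810547), (198.32965087890625, 339.7732849121094), 89.96749877929688)
```

```bash
python3 - <<'E'
import numpy as np
for nm in('top','scene'):
    p=np.load(nm+'0.npz')['p']; q=p.reshape(-1,3); q=q[~np.isnan(q[:,0])]
    for y in np.arange(-.6,.2,.05):
        k=q[(abs(q[:,1]-y)<.025)&(q[:,2]>.03)&(q[:,0]<.6)]
        if len(k): print(nm,y.round(2),len(k),'xmin',k[:,0].min().round(3),'zmax',k[:,2].max().round(3))
E
python3 -m jog '[[0,0,0,0.2,0,0,0.5],[0,0,0,0.4,0,0,1]]'
python3 -c "
from h import *;o=bot.get_obs();print(o['q'].round(2),o['tcp_rot'],o['ee_pos'])"
```

```text
top -0.45 34 xmin 0.433 zmax 0.07
top -0.4 1279 xmin 0.433 zmax 0.126
top -0.35 2173 xmin 0.433 zmax 0.124
top -0.3 1553 xmin 0.433 zmax 0.3
top -0.25 329 xmin 0.436 zmax 0.303
top -0.2 7957 xmin 0.425 zmax 0.302
top -0.1 126 xmin 0.594 zmax 0.144
top 0.0 127 xmin 0.346 zmax 0.078
top 0.05 1199 xmin 0.345 zmax 0.08
scene -0.6 402 xmin 0.442 zmax 0.299
scene -0.55 3106 xmin 0.43 zmax 0.301
scene -0.5 665 xmin 0.426 zmax 0.301
scene -0.45 849 xmin 0.426 zmax 0.301
scene -0.4 1011 xmin 0.426 zmax 0.301
scene -0.35 1108 xmin 0.426 zmax 0.3
scene -0.3 1181 xmin 0.425 zmax 0.301
scene -0.25 1180 xmin 0.424 zmax 0.301
scene -0.2 10400 xmin 0.425 zmax 0.302
scene -0.1 313 xmin 0.594 zmax 0.141
scene 0.0 169 xmin 0.183 zmax 0.223
scene 0.05 2933 xmin 0.053 zmax 0.298
scene 0.1 5257 xmin 0.082 zmax 0.285
scene 0.15 872 xmin 0.118 zmax 0.202
time: 0.9
ee_pos: [0.1952, -0.5141, 0.2413]
tcp_rot: [-90.0, 0.0, -64.1]
wrist_force: [0.4, 0.3, -0.4]
opening: 0.0856
[-69.21   5.22  11.46  96.25  -0.    84.9 ] [-8.99988919e+01  1.50543094e-02 -6.41160715e+01] [ 0.19515745 -0.51411712  0.24132808]
```

```bash
python3 -m jog '[[0,0.6,1.8,0,0,0,1.6],[0,1.2,3.6,0,0,0,3.2],[0,1.8,5.4,0,0,0,4.8],[0,2.4,7.2,0,0,0,6.4],[0,3,9,0,0,0,8]]'
python3 -m jog '[[0,0.8,1.6,0,0,0,1.6],[0,1.6,3.2,0,0,0,3.2],[0,2.4,4.8,0,0,0,4.8],[0,3.2,6.4,0,0,0,6.4],[0,4,8,0,0,0,8]]'
python3 -m jog '[[0,0.6,1,0,0,0,1.6],[0,1.2,2,0,0,0,3.2],[0,1.8,3,0,0,0,4.8],[0,2.4,4,0,0,0,6.4],[0,3,5,0,0,0,8]]'
python3 -m jog '[[0,0,0,0,0,0,1.6],[0,0,0,0,0,0,3.2],[0,0,0,0,0,0,4.8],[0,0,0,0,0,0,6.4],[0,0,0,0,0,0,8]]'
```

```text
time: 1.4
ee_pos: [0.2703, -0.2875, 0.2413]
tcp_rot: [-90.0, -0.0, -23.9]
wrist_force: [0.4, 0.7, 1.0]
opening: 0.0857
time: 1.9
ee_pos: [0.3706, -0.0874, 0.2416]
tcp_rot: [-90.0, -0.1, 16.1]
wrist_force: [0.2, -1.1, 0.1]
opening: 0.0852
time: 2.4
ee_pos: [0.4457, 0.037, 0.2414]
tcp_rot: [-90.0, -0.0, 56.1]
wrist_force: [0.2, -0.8, 0.8]
opening: 0.0854
time: 2.9
ee_pos: [0.4452, 0.0358, 0.2414]
tcp_rot: [-90.0, 0.0, 96.1]
wrist_force: [-1.0, -0.1, 0.8]
opening: 0.0856
```

```bash
cat > fit.py <<'E'
from h import *
def rodfit(q,zlo,zhi,xl,yl):
    r=q[(q[:,2]>zlo)&(q[:,2]<zhi)&(q[:,0]>xl[0])&(q[:,0]<xl[1])&(q[:,1]>yl[0])&(q[:,1]<yl[1])]
    return r
E
python3 - <<'E'
from h import *
im,d,m,W=cam("wrist"); save('w1',im); p=cloud(d,m,W); q=p.reshape(-1,3); q=q[~np.isnan(q[:,0])]
print('cam',W[:3,3].round(3),W[:3,2].round(2))
for l in ["plunger_mid","rest","pump"]:
    for r in bot.regions_of("wrist",l)[:1]: print(l,r['conf'],r['point'],r['pixels'].sum())
r=q[(q[:,2]>.055)&(q[:,2]<.085)&(q[:,0]>.32)&(q[:,0]<.57)&(q[:,1]>0.0)&(q[:,1]<.08)]
c,s=np.cos(np.radians(6)),np.sin(np.radians(6)); w=np.array([c,s]);n=np.array([-s,c]); o=np.array([.453,.0395])
t=(r[:,:2]-o)@w; v=(r[:,:2]-o)@n; print('t',t.min(),t.max())
for x in np.arange(-.11,.12,.01):
    k=abs(t-x)<.005
    if k.sum()>3: print(x.round(3),k.sum(),v[k].min().round(4),v[k].max().round(4),((v[k].min()+v[k].max())/2).round(4),np.percentile(r[k,2],95).round(4))
E
```

```text
cam [0.377 0.029 0.384] [ 0.27  0.03 -0.96]
plunger_mid 0.75 [166.4, 275.7] 3771
rest 0.58 [183.3, 268.1] 4852
pump 0.8 [341.6, 361.3] 2486
t -0.10607555347328354 0.11022101499106232
-0.11 38 -0.0101 0.0139 0.0019 0.0739
-0.1 399 -0.0149 0.0167 0.0009 0.0773
-0.09 415 -0.0149 0.017 0.0011 0.0772
-0.08 270 -0.0122 0.0142 0.001 0.0729
-0.07 198 -0.0077 0.0091 0.0007 0.0695
-0.06 225 -0.0178 0.02 0.0011 0.0696
-0.05 428 -0.0188 0.0211 0.0011 0.0705
-0.04 183 -0.0069 0.0084 0.0008 0.0699
-0.03 177 -0.0069 0.0085 0.0008 0.0697
-0.02 168 -0.0069 0.0086 0.0009 0.0694
-0.01 164 -0.0059 0.0088 0.0014 0.0697
-0.0 158 -0.0059 0.0089 0.0015 0.0695
0.01 160 -0.0059 0.009 0.0016 0.0699
0.02 148 -0.0059 0.0091 0.0016 0.0697
0.03 144 -0.006 0.0081 0.0011 0.0699
0.04 139 -0.006 0.0082 0.0011 0.0697
0.05 365 -0.0191 0.0214 0.0011 0.0705
0.06 176 -0.0192 0.0214 0.0011 0.0699
0.07 135 -0.006 0.0086 0.0013 0.0694
0.08 129 -0.006 0.0087 0.0013 0.0698
0.09 134 -0.0071 0.0088 0.0008 0.0699
0.1 129 -0.0071 0.0089 0.0009 0.0697
0.11 31 -0.0061 0.0077 0.0008 0.0693
```

View pics/w1.png

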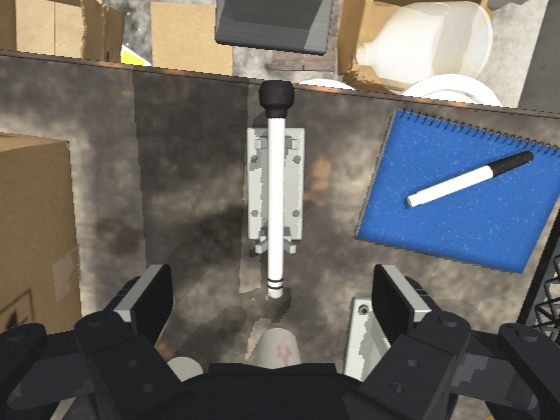

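```bash
python3 -m jog '[[0,0,0.16,-1.6,0,0,0],[0,0,0.16,-3.2,0,0,0],[0,0,0.16,-4.8,0,0,0],[0,0,0.16,-6.4,0,0,0],[0,0,0.16,-7.4,0,0,0]]'
python3 -m jog '[[0,0,0,-0.3,0,0,0],[0,0,0,-0.5,0,0,0],[0,0,0,-0.5,0,0,0]]'
python3 -m jog '[[1,0,0,0,0,0,0],[1,0,0,0,0,0,0],[1,0,0,0,0,0,0],[1,0,0,0,0,0,0],[1,0,0,0,0,0,0]]' 60
python3 -m jog '[[1,0,0,0,0,0,0],[1,0,0,0,0,0,0],[1,0,0,0,0,0,0]]'
```

```text
time: 3.6
ee_pos: [0.4439, 0.0397, 0.0534]
tcp_rot: [-89.9, -0.0, 95.6]
wrist_force: [-0.1, -0.3, 0.0]
opening: 0.0854
time: 3.9
ee_pos: [0.4457, 0.0398, 0.0446]
tcp_rot: [-90.1, 0.0, 95.7]
wrist_force: [-0.3, -0.0, 0.9]
opening: 0.0853
time: 4.4
ee_pos: [0.4454, 0.0396, 0.0441]
tcp_rot: [-90.0, 0.0, 95.8]
wrist_force: [-0.3, -2.5, 2.1]
opening: 0.0142
time: 4.7
ee_pos: [0.4454, 0.0395, 0.0441]
tcp_rot: [-90.0, 0.0, 95.8]
wrist_force: [-0.9, -2.8, 4.5]
opening: 0.014
```

```bash
python3 -m jog '[[1,0,0,0.7,0,0,0],[1,0,0,1.4,0,0,0],[1,0,0,2.1,0,0,0],[1,0,0,2.1,0,0,0]]'
python3 -m jog '[[1,-0.3,1.2,0,0,0,-0.1],[1,-0.6,2.6,0,0,0,-0.3],[1,-0.9,4,0,0,0,-0.5],[1,-1.28,5.4,0,0,0,-0.58],[1,-1.28,6.2,0,0,0,-0.58]]'
python3 -m jog '[[1,0,0,-0.6,0,0,0],[1,0,0,-1.18,0,0,0],[1,0,0,-1.18,0,0,0],[1,0,0,-1.18,0,0,0]]'
python3 - <<'E'
from h import *
for c in('top','scene'):
    im,d,m,W=cam(c); save(c+'1',im); p=cloud(d,m,W); np.savez(c+'1.npz',im=im,p=p); q=p.reshape(-1,3); q=q[~np.isnan(q[:,0])]
    r=q[(q[:,2]>.085)&(q[:,2]<.1)&(q[:,0]>.44)&(q[:,0]<.545)&(q[:,1]>.17)&(q[:,1]<.24)]
    print(c,'nose x',r[:,0].max().round(4))
    for x in np.arange(.45,.54,.01):
        k=r[abs(r[:,0]-x)<.005]
        if len(k)>3: print(x.round(3),len(k),k[:,1].min().round(4),k[:,1].max().round(4),((k[:,1].min()+k[:,1].max())/2).round(4),np.percentile(k[:,2],95).round(4))
a=cv2.imread('pics/scene1.png')[140:320,120:360];b=cv2.imread('pics/top1.png')[60:300,140:340]
cv2.imwrite('pics/in1.png',np.hstack([cv2.resize(a,(440,330)),cv2.resize(b,(330,396))[:330]]))
E
```

```text
time: 5.1
ee_pos: [0.4461, 0.0402, 0.0979]
tcp_rot: [-90.1, -0.0, 95.8]
wrist_force: [0.3, -0.5, -1.9]
opening: 0.0143
time: 5.6
ee_pos: [0.4116, 0.1968, 0.0949]
tcp_rot: [-89.9, -0.0, 93.0]
wrist_force: [0.2, -0.5, -1.6]
opening: 0.0142
time: 6.0
ee_pos: [0.4127, 0.1938, 0.0658]
tcp_rot: [-89.9, 0.0, 92.8]
wrist_force: [-0.9, -0.5, -1.1]
opening: 0.014
top nose x 0.5285
0.45 51 0.187 0.2014 0.1942 0.0914
0.46 45 0.1873 0.2014 0.1943 0.0915
0.47 39 0.1887 0.2011 0.1949 0.0928
0.48 49 0.1889 0.2033 0.1961 0.0913
0.49 44 0.1905 0.2033 0.1969 0.0915
0.5 41 0.1905 0.2033 0.1969 0.0916
0.51 48 0.1906 0.2051 0.1978 0.0919
0.52 43 0.1907 0.2051 0.1979 0.0918
0.53 14 0.1927 0.2034 0.198 0.091
scene nose x 0.5307
0.45 10 0.1969 0.2026 0.1998 0.0919
0.46 47 0.1892 0.2043 0.1968 0.0925
0.47 49 0.1901 0.2048 0.1975 0.0917
0.48 47 0.1896 0.2049 0.1973 0.0924
0.49 44 0.1914 0.2052 0.1983 0.0924
0.5 45 0.1909 0.2058 0.1983 0.0924
0.51 46 0.1921 0.2069 0.1995 0.0931
0.52 40 0.193 0.2062 0.1996 0.0923
0.53 14 0.1923 0.2067 0.1995 0.0912
```

View pics/in1.png

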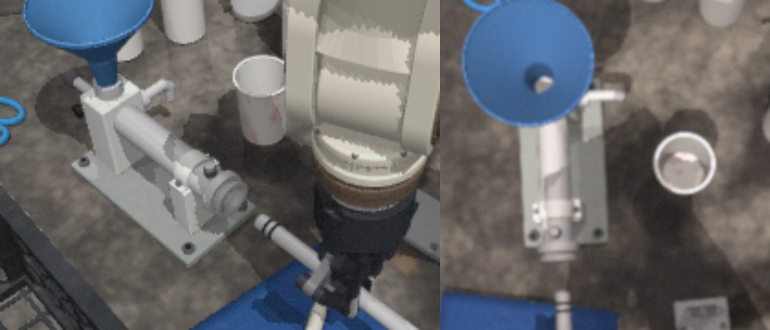

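```bash
python3 -m jog '[[1,0,0.07,0.04,0,0,0],[1,0.4,0.09,0.04,0,0,0],[1,0.8,0.11,0.04,0,0,0],[1,1.1,0.13,0.04,0,0,0],[1,1.1,0.13,0.04,0,0,0]]'
python3 -m jog '[[1,0.15,0.01,0,0,0,0],[1,0.3,0.02,0,0,0,0],[1,0.45,0.02,0,0,0,0],[1,0.6,0.03,0,0,0,0],[1,0.6,0.03,0,0,0,0]]'
python3 -c "
from h import *;o=bot.get_obs();print(o['wrist_force'],o['torque'],o['ee_pos'])"
```

```text
time: 6.6
ee_pos: [0.4418, 0.1981, 0.0676]
tcp_rot: [-90.0, 0.0, 92.9]
wrist_force: [-0.7, 0.2, -1.5]
opening: 0.0141
time: 7.1
ee_pos: [0.456, 0.1988, 0.0677]
tcp_rot: [-90.0, 0.0, 92.9]
wrist_force: [0.0, 0.0, -2.1]
opening: 0.0144
[ 0.02306181  0.03980666 -2.07842211] [ 0.01934759 -0.0294631  -0.04770677] [0.45599683 0.19880216 0.06773026]
```

```bash
python3 -m jog '[[1,0.12,0.01,0,0,0,0],[1,0.24,0.01,0,0,0,0],[1,0.36,0.02,0,0,0,0],[1,0.48,0.025,0,0,0,0],[1,0.48,0.025,0,0,0,0]]'
python3 -m jog '[[1,0.12,0.01,0,0,0,0],[1,0.24,0.01,0,0,0,0],[1,0.36,0.02,0,0,0,0],[1,0.48,0.025,0,0,0,0],[1,0.48,0.025,0,0,0,0]]'
python3 -c "
from h import *;o=bot.get_obs();print(o['wrist_force'],o['torque'],o['ee_pos'])"
```

```text
time: 7.6
ee_pos: [0.4682, 0.1994, 0.0678]
tcp_rot: [-90.0, 0.0, 92.9]
wrist_force: [1.1, -0.4, -1.3]
opening: 0.0145
time: 8.1
ee_pos: [0.4796, 0.1998, 0.0675]
tcp_rot: [-89.9, 0.0, 92.9]
wrist_force: [-1.8, -1.6, -2.2]
opening: 0.0136
[-1.7979407  -1.61059848 -2.16312982] [-0.37055881  0.34470101 -0.11621484] [0.47956239 0.19984557 0.06745266]
```

```bash
python3 -m jog '[[1,0.12,0.005,0,0,0,0],[1,0.24,0.005,0,0,0,0],[1,0.36,0.01,0,0,0,0],[1,0.48,0.015,0,0,0,0],[1,0.48,0.015,0,0,0,0]]'
python3 -m jog '[[1,0.12,0.005,0,0,0,0],[1,0.24,0.005,0,0,0,0],[1,0.36,0.01,0,0,0,0],[1,0.48,0.015,0,0,0,0],[1,0.48,0.015,0,0,0,0]]'
python3 -c "
from h import *;o=bot.get_obs();print(o['wrist_force'],o['torque'],o['ee_pos'])"
```

```text
time: 8.6
ee_pos: [0.4918, 0.2004, 0.0676]
tcp_rot: [-90.0, 0.0, 92.9]
wrist_force: [-0.7, -1.6, -1.6]
opening: 0.0137
time: 9.1
ee_pos: [0.504, 0.2009, 0.0677]
tcp_rot: [-90.0, -0.0, 92.9]
wrist_force: [-0.8, -1.7, -2.5]
opening: 0.014
[-0.79294346 -1.73163227 -2.52665917] [-0.16602986  0.2317752  -0.04925996] [0.50402278 0.20088498 0.06769507]
```

```bash
python3 -m jog '[[1,0.14,0.003,0,0,0,0],[1,0.28,0.005,0,0,0,0],[1,0.42,0.01,0,0,0,0],[1,0.52,0.015,0,0,0,0],[1,0.52,0.015,0,0,0,0]]'
python3 - <<'E'
from h import *
o=bot.get_obs();print(o['wrist_force'],o['torque'],o['ee_pos'])
for c in('wrist','scene','top'):
    im,d,m,W=cam(c); save(c+'2',im); p=cloud(d,m,W); q=p.reshape(-1,3); q=q[~np.isnan(q[:,0])]
    r=q[(q[:,2]>.07)&(q[:,2]<.105)&(q[:,0]>.34)&(q[:,0]<.555)&(q[:,1]>.17)&(q[:,1]<.215)]
    print(c,len(r),'x',r[:,0].min().round(4),r[:,0].max().round(4))
    for x in np.arange(.4,.56,.01):
        k=r[abs(r[:,0]-x)<.005]
        if len(k)>8: print(x.round(3),len(k),k[:,1].min().round(4),k[:,1].max().round(4),((k[:,1].min()+k[:,1].max())/2).round(4),np.percentile(k[:,2],95).round(4))
a=cv2.imread('pics/scene2.png')[140:320,120:360];b=cv2.imread('pics/wrist2.png')
cv2.imwrite('pics/in2.png',np.hstack([cv2.resize(a,(400,300)),cv2.resize(b,(400,300))]))
E
```

```text
time: 9.6
ee_pos: [0.5175, 0.2013, 0.0678]
tcp_rot: [-90.1, -0.0, 92.9]
wrist_force: [-0.6, -0.4, -3.3]
opening: 0.0138
[-0.62257939 -0.39817603 -3.34734863] [-0.02711168  0.06958882 -0.02408238] [0.51750453 0.20127286 0.06784788]
wrist 20169 x 0.4188 0.5549
0.42 1487 0.1827 0.2126 0.1977 0.1004
0.43 3330 0.181 0.2135 0.1973 0.1016
0.44 2701 0.1818 0.2133 0.1975 0.1007
0.45 1516 0.1883 0.2081 0.1982 0.095
0.46 1266 0.1907 0.2071 0.1989 0.0935
0.47 1155 0.1915 0.2073 0.1994 0.0933
0.48 1099 0.1918 0.208 0.1999 0.0933
0.49 1014 0.192 0.2082 0.2001 0.093
0.5 959 0.1929 0.2089 0.2009 0.0931
0.51 2601 0.1806 0.2147 0.1977 0.1045
0.52 979 0.1932 0.2104 0.2018 0.1047
0.53 829 0.1932 0.2109 0.202 0.1044
0.54 719 0.1951 0.2107 0.2029 0.0928
0.55 514 0.1954 0.2114 0.2034 0.0927
scene 826 x 0.4181 0.5545
0.42 144 0.1838 0.212 0.1979 0.1002
0.43 119 0.1832 0.2127 0.1979 0.1021
0.44 71 0.183 0.2119 0.1974 0.1015
0.45 57 0.1914 0.2076 0.1995 0.0954
0.46 56 0.1907 0.2061 0.1984 0.0941
0.47 54 0.191 0.2065 0.1987 0.0937
0.48 53 0.1926 0.2075 0.2001 0.0938
0.49 54 0.1928 0.2081 0.2005 0.0944
0.5 50 0.1935 0.2081 0.2008 0.094
0.51 134 0.1793 0.2149 0.1971 0.1026
0.52 16 0.1929 0.2001 0.1965 0.1019
0.55 18 0.2039 0.2105 0.2072 0.0932
top 12 x 0.5481 0.5535
0.55 12 0.194 0.201 0.1975 0.0922
```

View pics/in2.png

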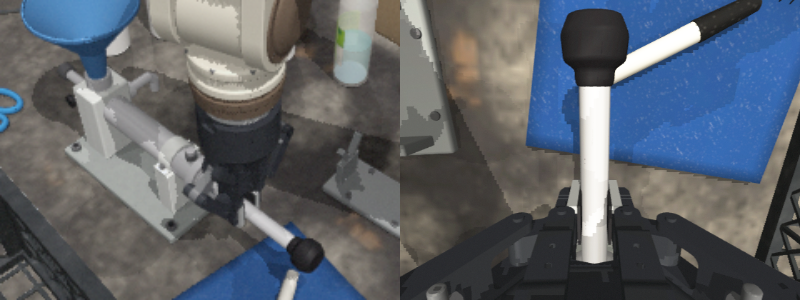

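```bash
python3 -m jog '[[0.7,0,0,0,0,0,0],[0.4,0,0,0,0,0,0],[0,0,0,0,0,0,0],[0,0,0,0,0,0,0],[0,0,0,0,0,0,0]]'
python3 -m jog '[[0,0,0,0,0,0,0],[0,0,0,0,0,0,0],[0,0,0,0,0,0,0]]'
python3 -m jog '[[0,-0.8,-0.04,0,0,0,0],[0,-1.6,-0.08,0,0,0,0],[0,-2.4,-0.12,0,0,0,0],[0,-3.36,-0.175,0,0,0,0],[0,-3.36,-0.175,0,0,0,0]]'
python3 - <<'E'
from h import *
o=bot.get_obs();print(o['wrist_force'],o['torque'],o['ee_pos'])
for c in('wrist','scene','top'):
    im,d,m,W=cam(c); save(c+'3',im); p=cloud(d,m,W); q=p.reshape(-1,3); q=q[~np.isnan(q[:,0])]
    r=q[(q[:,2]>.055)&(q[:,2]<.105)&(q[:,0]>.34)&(q[:,0]<.555)&(q[:,1]>.17)&(q[:,1]<.22)]
    print(c,len(r),'x',r[:,0].min().round(4),r[:,0].max().round(4))
    for x in np.arange(.4,.56,.01):
        k=r[abs(r[:,0]-x)<.005]
        if len(k)>8: print(x.round(3),len(k),k[:,1].min().round(4),k[:,1].max().round(4),((k[:,1].min()+k[:,1].max())/2).round(4),np.percentile(k[:,2],95).round(4))
a=cv2.imread('pics/scene3.png')[140:320,120:360];b=cv2.imread('pics/wrist3.png')
cv2.imwrite('pics/in3.png',np.hstack([cv2.resize(a,(400,300)),cv2.resize(b,(400,300))]))
E
```

```text
time: 10.25
ee_pos: [0.5167, 0.2012, 0.0679]
tcp_rot: [-90.0, -0.0, 92.9]
wrist_force: [0.2, 0.4, 0.9]
opening: 0.0816
time: 10.55
ee_pos: [0.5167, 0.2012, 0.0678]
tcp_rot: [-90.0, 0.0, 92.9]
wrist_force: [-0.2, -0.2, 0.3]
opening: 0.0852
time: 11.05
ee_pos: [0.4308, 0.1966, 0.0679]
tcp_rot: [-90.0, 0.0, 92.9]
wrist_force: [0.5, 0.4, 0.3]
opening: 0.0855
[0.49018516 0.3943789  0.26127019] [ 0.01094073 -0.03466094 -0.0366341 ] [0.43080253 0.19664366 0.06792023]
wrist 6393 x 0.4175 0.4726
0.42 2337 0.1809 0.2114 0.1961 0.0926
0.43 1657 0.18 0.2123 0.1961 0.094
0.44 709 0.1818 0.2119 0.1968 0.0936
0.45 657 0.1874 0.2069 0.1971 0.0883
0.46 704 0.1899 0.2058 0.1978 0.0874
0.47 329 0.1903 0.2063 0.1983 0.0876
scene 670 x 0.4174 0.5549
0.42 141 0.182 0.2114 0.1967 0.0926
0.43 116 0.1817 0.2117 0.1967 0.0947
0.44 19 0.1814 0.2111 0.1962 0.0932
0.45 14 0.1888 0.1996 0.1942 0.0893
0.46 16 0.1912 0.1992 0.1952 0.0882
0.48 14 0.1934 0.2051 0.1992 0.0894
0.49 49 0.1917 0.2066 0.1991 0.0903
0.5 51 0.1924 0.2077 0.2001 0.0896
0.51 53 0.1939 0.2079 0.2009 0.09
0.52 50 0.1944 0.2093 0.2018 0.0907
0.53 49 0.1927 0.2098 0.2013 0.091
0.54 49 0.1956 0.2098 0.2027 0.0912
0.55 49 0.1949 0.2102 0.2025 0.0912
top 516 x 0.4485 0.5535
0.45 13 0.1856 0.1958 0.1907 0.0869
0.46 53 0.1889 0.204 0.1965 0.0881
0.47 46 0.1894 0.2039 0.1966 0.0874
0.48 53 0.1894 0.2036 0.1965 0.0894
0.49 54 0.1907 0.2058 0.1983 0.0893
0.5 45 0.1912 0.2052 0.1982 0.0898
0.51 54 0.191 0.2054 0.1982 0.09
0.52 48 0.1924 0.2075 0.2 0.0915
0.53 51 0.1924 0.2075 0.1999 0.0915
0.54 54 0.1929 0.2069 0.1999 0.092
0.55 45 0.1943 0.2091 0.2017 0.0926
```

View pics/in3.png

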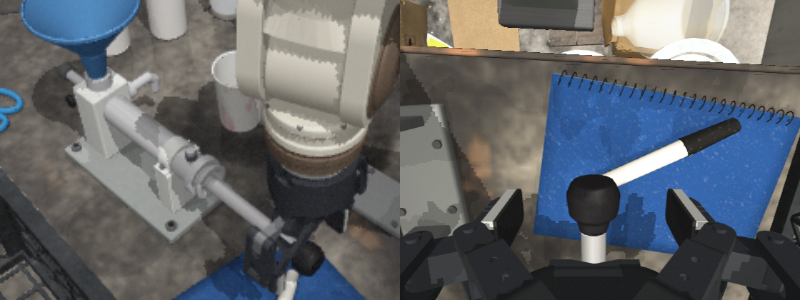

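```bash
python3 -m jog '[[0,0.12,0,-0.38,0,-0.72,0],[0,0.12,0,-0.38,0,-0.72,0],[0,0.12,0,-0.38,0,-0.72,0]]'
python3 -m jog '[[0.5,0,0,0,0,0,0],[1,0,0,0,0,0,0],[1,0,0,0,0,0,0],[1,0,0,0,0,0,0],[1,0,0,0,0,0,0]]' 40
python3 -m jog '[[1,0,0,0,0,0,0],[1,0,0,0,0,0,0],[1,0,0,0,0,0,0]]'
python3 -m jog '[[1,-0.01,0,0.1,0,0.24,0],[1,-0.02,0,0.2,0,0.48,0],[1,-0.03,0,0.3,0,0.72,0],[1,-0.05,0,0.3,0,0.72,0],[1,-0.05,0,0.3,0,0.72,0]]'
python3 - <<'E'
from h import *
o=bot.get_obs();print(o['wrist_force'],o['torque'],o['ee_pos'])
for c in('wrist','top'):
    im,d,m,W=cam(c); save(c+'4',im); p=cloud(d,m,W); q=p.reshape(-1,3); q=q[~np.isnan(q[:,0])]
    r=q[(q[:,2]>.055)&(q[:,2]<.105)&(q[:,0]>.34)&(q[:,0]<.555)&(q[:,1]>.18)&(q[:,1]<.215)]
    print(c,len(r),'x',r[:,0].min().round(4),r[:,0].max().round(4))
    for x in np.arange(.4,.56,.01):
        k=r[abs(r[:,0]-x)<.005]
        if len(k)>8: print(x.round(3),len(k),k[:,1].min().round(4),k[:,1].max().round(4),((k[:,1].min()+k[:,1].max())/2).round(4),np.percentile(k[:,2],95).round(4))
E
```

```text
time: 11.5
ee_pos: [0.4358, 0.1968, 0.0584]
tcp_rot: [-93.5, 0.2, 92.9]
wrist_force: [-0.1, 0.2, 0.1]
opening: 0.0856
time: 12.0
ee_pos: [0.4359, 0.1968, 0.0584]
tcp_rot: [-93.6, 0.2, 92.9]
wrist_force: [-0.1, -0.4, 0.9]
opening: 0.0303
time: 12.3
ee_pos: [0.4358, 0.1969, 0.0584]
tcp_rot: [-93.6, 0.2, 92.9]
wrist_force: [1.3, 0.6, -0.9]
opening: 0.0303
time: 12.8
ee_pos: [0.4347, 0.1968, 0.0656]
tcp_rot: [-90.0, 0.0, 92.9]
wrist_force: [0.9, -0.4, -1.0]
opening: 0.0304
[ 0.91602002 -0.36163186 -0.97233666] [ 0.03484192 -0.21765393 -0.02569885] [0.43468708 0.19676248 0.06555857]
wrist 8708 x 0.4176 0.4708
0.42 3226 0.18 0.215 0.1975 0.1001
0.43 2480 0.18 0.215 0.1975 0.1037
0.44 1315 0.1804 0.2149 0.1976 0.1038
0.45 772 0.1804 0.2147 0.1975 0.0997
0.46 760 0.1903 0.2065 0.1984 0.093
0.47 155 0.1911 0.2065 0.1988 0.0929
top 497 x 0.454 0.5535
0.46 38 0.1887 0.2049 0.1968 0.0936
0.47 52 0.1901 0.2049 0.1975 0.094
0.48 54 0.1905 0.2049 0.1977 0.0939
0.49 48 0.1906 0.2048 0.1977 0.0936
0.5 51 0.1907 0.2071 0.1989 0.0932
0.51 54 0.1922 0.2071 0.1996 0.0936
0.52 45 0.1924 0.2065 0.1994 0.0941
0.53 53 0.1926 0.2065 0.1995 0.094
0.54 55 0.1927 0.209 0.2009 0.0928
0.55 45 0.1941 0.2085 0.2013 0.093
```

```bash
python3 -m jog '[[1,0.15,0.008,0,0,0,0],[1,0.3,0.016,0,0,0,0],[1,0.4,0.02,0,0,0,0]]'
python3 -m jog '[[1,0.12,0.006,0,0,0,0],[1,0.24,0.012,0,0,0,0],[1,0.3,0.016,0,0,0,0]]'
```

```text
time: 13.2
ee_pos: [0.4436, 0.1972, 0.0653]
tcp_rot: [-89.9, 0.0, 92.9]
wrist_force: [-5.3, -0.2, -0.7]
opening: 0.0301
time: 13.5
ee_pos: [0.4513, 0.1976, 0.0653]
tcp_rot: [-89.9, 0.0, 92.9]
wrist_force: [-5.3, -0.7, -1.0]
opening: 0.0304
```

```bash
python3 -m jog '[[1,0.04,0.002,0,0,0,0],[1,0.08,0.004,0,0,0,0],[1,0.12,0.006,0,0,0,0]]'; python3 -c "
from h import *;o=bot.get_obs();print(o['wrist_force'],o['torque'],o['ee_pos'])"
```

```text
time: 13.8
ee_pos: [0.4543, 0.1978, 0.0655]
tcp_rot: [-89.9, 0.0, 92.9]
wrist_force: [-5.4, 0.0, -1.7]
opening: 0.0302
[-5.42111569  0.00878839 -1.69716005] [-0.06009053  0.97597098 -0.02547044] [0.45430576 0.19775619 0.06545064]
```

```bash
python3 -m jog '[[1,0.04,0.002,0,0,0,0],[1,0.08,0.004,0,0,0,0],[1,0.12,0.006,0,0,0,0]]' | sed -n '1,2p;4p'
```

```text
time: 14.1
ee_pos: [0.4573, 0.1979, 0.0655]
wrist_force: [-5.4, -0.4, -1.8]
```

```bash
python3 -m jog '[[1,0.04,0.002,0,0,0,0],[1,0.08,0.004,0,0,0,0],[1,0.12,0.006,0,0,0,0]]' | sed -n '1,2p;4p'
```

```text
time: 14.4
ee_pos: [0.4603, 0.198, 0.0654]
wrist_force: [-4.8, 0.5, -1.7]
```

```bash
python3 -m jog '[[1,0.04,0.002,0,0,0,0],[1,0.08,0.004,0,0,0,0],[1,0.1,0.006,0,0,0,0]]' | sed -n '1,2p;4p'
```

```text
time: 14.7
ee_pos: [0.4629, 0.1982, 0.0655]
wrist_force: [-5.5, -0.4, -1.6]
```

```bash
python3 -m jog '[[1,0.04,0.002,0,0,0,0],[1,0.08,0.004,0,0,0,0],[1,0.12,0.006,0,0,0,0]]' | sed -n '1,2p;4p'
```

```text
time: 15.0
ee_pos: [0.4659, 0.1984, 0.0655]
wrist_force: [-5.8, -0.3, -1.6]
```

```bash
python3 -m jog '[[1,0.04,0.002,0,0,0,0],[1,0.08,0.004,0,0,0,0],[1,0.12,0.006,0,0,0,0]]' | sed -n '1,2p;4p'
```

```text
time: 15.3
ee_pos: [0.4689, 0.1985, 0.0655]
wrist_force: [-4.5, -0.1, -1.8]
```

```bash
python3 -m jog '[[1,0.04,0.002,0,0,0,0],[1,0.08,0.004,0,0,0,0],[1,0.12,0.006,0,0,0,0]]' | sed -n '1,2p;4p'
```

```text
time: 15.6
ee_pos: [0.4719, 0.1987, 0.0655]
wrist_force: [-5.6, 0.3, -2.1]
```

```bash
python3 -m jog '[[1,0.04,0.002,0,0,0,0],[1,0.08,0.004,0,0,0,0],[1,0.12,0.006,0,0,0,0]]' | sed -n '1,2p;4p'
```

```text
time: 15.9
ee_pos: [0.4749, 0.1988, 0.0654]
wrist_force: [-5.6, 0.0, -1.7]
```

```bash
python3 -m jog '[[1,0.04,0.002,0,0,0,0],[1,0.08,0.004,0,0,0,0],[1,0.12,0.006,0,0,0,0]]' | sed -n '1,2p;4p'
```

```text
time: 16.2
ee_pos: [0.4779, 0.199, 0.0654]
wrist_force: [-4.8, -0.4, -2.3]
```

```bash
python3 -m jog '[[1,0.04,0.002,0,0,0,0],[1,0.08,0.004,0,0,0,0],[1,0.12,0.006,0,0,0,0]]' | sed -n '1,2p;4p'
```

```text
time: 16.5
ee_pos: [0.4813, 0.1992, 0.0656]
wrist_force: [-6.2, 0.0, -2.2]
```

```bash
python3 -m jog '[[1,0.04,0.002,0,0,0,0],[1,0.08,0.004,0,0,0,0],[1,0.1,0.005,0,0,0,0]]' | sed -n '1,2p;4p'
```

```text
time: 16.8
ee_pos: [0.484, 0.1994, 0.0658]
wrist_force: [-5.1, -1.2, -2.0]
```

```bash
python3 -m jog '[[1,0.04,0.002,0,0,0,0],[1,0.08,0.004,0,0,0,0],[1,0.1,0.005,0,0,0,0]]' | sed -n '1,2p;4p'
```

```text
time: 17.1
ee_pos: [0.4864, 0.1994, 0.0657]
wrist_force: [-6.9, -0.1, -1.9]
```

```bash
python3 -m jog '[[1,0.04,0.002,0,0,0,0],[1,0.04,0.002,0,0,0,0],[1,0.04,0.002,0,0,0,0]]' | sed -n '1,2p;4p'
```

```text
time: 17.4
ee_pos: [0.4872, 0.1995, 0.0656]
wrist_force: [-5.8, -0.3, -2.3]
```

```bash
python3 -m jog '[[1,0.04,0.002,0,0,0,0],[1,0.08,0.004,0,0,0,0],[1,0.08,0.004,0,0,0,0]]' | sed -n '1,2p;4p'
```

```text
time: 17.7
ee_pos: [0.4883, 0.1994, 0.0652]
wrist_force: [-9.3, 0.3, -2.1]
```

```bash
python3 -m jog '[[1,0.04,0.002,0,0,0,0],[1,0.04,0.002,0,0,0,0],[1,0.04,0.002,0,0,0,0]]' | sed -n '1,2p;4p'; python3 -c "
from h import *
o=bot.get_obs();print(o['wrist_force'],o['torque'])
im,d,m,W=cam('wrist');p=cloud(d,m,W).reshape(-1,3);p=p[~np.isnan(p[:,0])]
r=p[(p[:,2]>.07)&(p[:,2]<.105)&(p[:,0]>.4)&(p[:,0]<.5)&(abs(p[:,1]-.1975)<.012)];print('knob back x',np.percentile(r[:,0],[0,1]))"
```

```text
time: 18.0
ee_pos: [0.489, 0.1994, 0.0652]
wrist_force: [-10.7, 0.3, -2.5]
[-10.71143569   0.28383536  -2.49836411] [-0.0503201   2.13252272  0.05500274]
knob back x [0.47192902 0.47240641]
```

```bash
python3 -m jog '[[1,0.03,0.0015,0,0,0,0],[1,0.03,0.0015,0,0,0,0],[1,0.03,0.0015,0,0,0,0]]' | sed -n '1,2p;4p'
```

```text
time: 18.35
ee_pos: [0.4893, 0.1994, 0.065]
wrist_force: [-13.6, -1.9, -2.3]
```

```bash
python3 -m jog '[[1,-0.06,-0.003,0,0,0,0],[1,-0.06,-0.003,0,0,0,0]]'
python3 -m jog '[[0.8,0,0,0,0,0,0],[0.4,0,0,0,0,0,0],[0,0,0,0,0,0,0],[0,0,0,0,0,0,0],[0,0,0,0,0,0,0]]'
python3 -m jog '[[0,0,0,0,0,0,0],[0,0,0,0,0,0,0],[0,0,0,0,0,0,0]]'
python3 - <<'E'
from h import *
im,d,m,W=cam('wrist');p=cloud(d,m,W).reshape(-1,3);p=p[~np.isnan(p[:,0])]
r=p[(p[:,2]>.06)&(p[:,2]<.105)&(p[:,0]>.4)&(p[:,0]<.55)&(abs(p[:,1]-.1985)<.02)];print('knob back x',np.percentile(r[:,0],[0,1]))
for x in np.arange(.47,.54,.01):
    k=r[abs(r[:,0]-x)<.005]
    if len(k)>8: print(x.round(3),len(k),np.median(k[:,1]).round(4),np.percentile(k[:,2],95).round(4))
E
```

```text
time: 18.55
ee_pos: [0.4892, 0.1995, 0.0656]
tcp_rot: [-89.9, 0.0, 92.9]
wrist_force: [-7.0, -1.5, -2.1]
opening: 0.0304
time: 19.05
ee_pos: [0.4902, 0.1997, 0.0662]
tcp_rot: [-90.1, -0.0, 92.9]
wrist_force: [-0.4, 0.6, -0.3]
opening: 0.0849
time: 19.35
ee_pos: [0.4897, 0.1996, 0.0658]
tcp_rot: [-90.0, 0.0, 92.9]
wrist_force: [-1.2, -0.2, -0.1]
opening: 0.0856
knob back x [0.46919471 0.46980168]
0.47 2201 0.1996 0.0977
0.48 2057 0.1993 0.0999
0.49 942 0.1996 0.0994
0.5 741 0.2005 0.0937
0.51 779 0.201 0.0919
0.52 593 0.2012 0.092
```

```bash
python3 -m jog '[[0,0,0,0.8,0,0,0],[0,0,0,1.8,0,0,0],[0,-0.6,0,3,0,0,0],[0,-1.4,0,4,0,0,0],[0,-2,0,5,0,0,0]]'
python3 -m jog '[[0,0,0,0,0,0,0],[0,0,0,0,0,0,0],[0,0,0,0,0,0,0]]'
python3 - <<'E'
from h import *
for c in('scene','top','wrist'):
    im,d,m,W=cam(c); save(c+'9',im); p=cloud(d,m,W); q=p.reshape(-1,3); q=q[~np.isnan(q[:,0])]
    r=q[(q[:,2]>.07)&(q[:,2]<.105)&(q[:,0]>.44)&(q[:,0]<.555)&(abs(q[:,1]-.199)<.02)]
    if len(r): 
        print(c,'knob back',np.percentile(r[:,0],[0,1]).round(4))
        for x in (.485,.51,.53,.55):
            k=r[abs(r[:,0]-x)<.006]
            if len(k)>8: print(x,np.median(k[:,1]).round(4),np.percentile(k[:,2],95).round(4))
    for l in ["scoop_cup","mist_bottle","slim_bottle"]:
        if c=='top':
            g=bot.regions_of(c,l)[:1]
            for r in g: print(l,r['conf'],np.nanmedian(p[r['pixels']],0).round(3))
E
```

```text
time: 19.9
ee_pos: [0.4388, 0.1995, 0.1919]
tcp_rot: [-90.0, -0.0, 92.9]
wrist_force: [0.4, 0.8, 0.6]
opening: 0.0853
time: 20.2
ee_pos: [0.4397, 0.1995, 0.1898]
tcp_rot: [-89.9, 0.0, 92.9]
wrist_force: [-0.1, 1.0, 0.3]
opening: 0.0853
scene knob back [0.469  0.4694]
0.485 0.208 0.1
0.51 0.2034 0.093
0.53 0.2048 0.0928
0.55 0.2054 0.0924
top knob back [0.4686 0.4691]
0.485 0.1961 0.1002
0.51 0.199 0.0935
0.53 0.199 0.0928
0.55 0.2009 0.0936
scoop_cup 0.6 [0.675 0.064 0.023]
mist_bottle 0.67 [ 0.712 -0.048  0.131]
slim_bottle 0.71 [ 0.613 -0.083  0.14 ]
wrist knob back [0.4693 0.4699]
0.485 0.1995 0.0998
0.51 0.2011 0.0919
0.53 0.2023 0.0921
0.55 0.2032 0.0923
```

View pics/scene9.png

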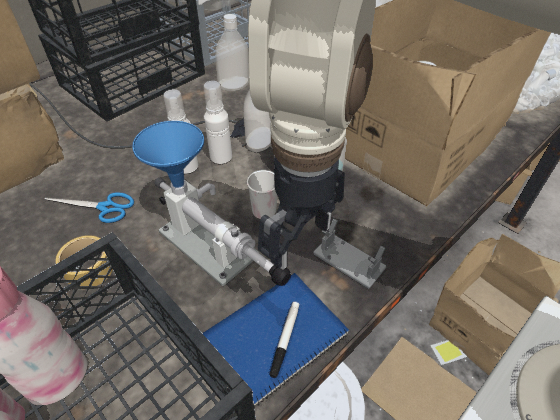

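```bash
python3 -c "
from workcell import bot
print(bot.job_done())"
```

```text
the job is handed in; nothing more can be done
None
```

The plunger is back in the barrel and pushed onto the dose stop's buffer, and the job was handed in at about 20 s; no verdict was reported.

- **First hold:** I gripped the plunger near its middle and slid it in to about 74 mm by the camera. I then opened the fingers fully for roughly half a second; the knob end drooped about 8 mm.
- **Second hold:** I took the knob, lifted it back into line and pushed in small steps against a steady catch drag of about 5.5 N. The force began to climb at about 126 mm deep and I stopped at 13.6 N, so about 8 N on the buffer, against the 24 N at which the clamp slips.
- **Last checks:** After I let go, the knob sprang back about 3 mm, close to the buffer's estimated give. I put the nose 0 to 1 mm from the buffer face; this is worked out from the knob's position, as the face is out of sight. The rod droops about 1–2 mm at the knob, well within the allowed tilt. The cup and both bottles measured within 1 mm of where they began, and the hand was clear above.
- **Disagreements:** The cameras differed by 1–4 mm sideways on the rod (scene against top), while the force readings during insertion showed no binding. The catch drag hardly showed in the force during the first slide, yet was a clear 5 N during the second push.

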